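# Line up reagent containers by height

## Task

Line up the three capped reagent bottles and the lidded specimen cup on the four round rubber pads of the aluminium plate, in order of height: the tallest on the pad next to the upright black-headed post, then each shorter one further along, the shortest on the pad farthest from the post. Stand each one upright in the middle of its pad, do not tip any over on the way, and leave the glass beaker where it stands.

Things in the scene. Friction and masses are not known exactly. Their poses are not given: they have to be found in the camera images.
- tall_bottle_mid (a point): Big brown reagent bottle with black screw cap, 137 mm high (the tallest), about 0.53 kg. Round body 66 mm across, straight up to 90 mm, then a sloping shoulder, and a cap 44 mm across over the top 21 mm that can also carry it if the whole height of the cap is gripped firmly. Stands upright, loose, on the bench at the start; this point lies on its upright axis half-way up, z along that axis.
- clear_bottle_mid (a point): Clear reagent bottle with blue screw cap, 113 mm high, about 0.32 kg. Round body 56 mm across straight up to 74 mm, then a sloping shoulder and a cap 40 mm across over the top 19 mm; hold it by the body, the cap gives a poor hold. Stands upright, loose, on the bench at the start; this point lies on its upright axis half-way up, z along that axis.
- small_bottle_mid (a point): Small brown reagent bottle with red screw cap, 89 mm high, about 0.15 kg. Round body 44 mm across straight up to 57 mm, narrowing above to 32 mm at the top; hold it by the body. Stands upright, loose, on the bench at the start; this point lies on its upright axis half-way up, z along that axis.
- cup_mid (a point): White specimen cup with a wide red screw lid, 68 mm high (the shortest of the four), about 0.03 kg, 62 mm across at the lid (its top 18 mm or so); behaves as an upright cylinder 62 mm across. Stands upright, loose, on the bench at the start; this point lies on its upright axis half-way up, z along that axis.
- beaker_mid (a point): Bystander: open glass beaker, 53 x 56 mm across, 70 mm high, empty; leave it alone. Stands upright, loose, on the bench at the start; this point lies on its upright axis half-way up, z along that axis.
- pad_0: Target: one of four equal round dark rubber pads (76 mm across, 3 mm thick with a thin grey ring on top) in a straight row on a fixed aluminium plate, centres about 88 mm apart, fixed. Which of the four lies where in the row varies. Origin: centre of its underside, 5 mm above the bench; its top is 8 mm above the bench.
- pad_1: Target: one of four equal round dark rubber pads (76 mm across, 3 mm thick with a thin grey ring on top) in a straight row on a fixed aluminium plate, centres about 88 mm apart, fixed. Which of the four lies where in the row varies. Origin: centre of its underside, 5 mm above the bench; its top is 8 mm above the bench.
- pad_2: Target: one of four equal round dark rubber pads (76 mm across, 3 mm thick with a thin grey ring on top) in a straight row on a fixed aluminium plate, centres about 88 mm apart, fixed. Which of the four lies where in the row varies. Origin: centre of its underside, 5 mm above the bench; its top is 8 mm above the bench.
- pad_3: Target: one of four equal round dark rubber pads (76 mm across, 3 mm thick with a thin grey ring on top) in a straight row on a fixed aluminium plate, centres about 88 mm apart, fixed. Which of the four lies where in the row varies. Origin: centre of its underside, 5 mm above the bench; its top is 8 mm above the bench.
- end_post: Upright post with a black knob head (24 mm across) on a flat steel foot (60 x 28 x 8 mm), fixed at one end of the row, 56 mm beyond the centre of the end pad; which end varies. The other end has the same flat foot without a post. Origin: centre of the foot's underside, 5 mm above the bench; the knob's top is 61 mm above the bench.

How it is judged:
At the end, for the whole second after the job is handed in: Counted from the post: big brown bottle, clear bottle, small brown bottle, specimen cup, one per pad; each upright (within 0.1 rad), standing on its pad, its axis within 14 mm of the pad's centre, at rest; the beaker within 40 mm of where it stood ((horizontal distance between tall_bottle_mid and pad_0 below 0.014 m or horizontal distance between tall_bottle_mid and pad_1 below 0.014 m or horizontal distance between tall_bottle_mid and pad_2 below 0.014 m or horizontal distance between tall_bottle_mid and pad_3 below 0.014 m) and horizontal distance between tall_bottle_mid and end_post between 0.016 and 0.096 m and height (world z) of tall_bottle_mid below 0.0825 m and angle between each of tall_bottle_mid, clear_bottle_mid, small_bottle_mid, cup_mid's own z axis and vertical below 0.1 rad and linear speed of each of tall_bottle, clear_bottle, small_bottle, cup below 0.02 m/s and (horizontal distance between clear_bottle_mid and pad_0 below 0.014 m or horizontal distance between clear_bottle_mid and pad_1 below 0.014 m or horizontal distance between clear_bottle_mid and pad_2 below 0.014 m or horizontal distance between clear_bottle_mid and pad_3 below 0.014 m) and horizontal distance between clear_bottle_mid and end_post between 0.104 and 0.184 m and height (world z) of clear_bottle_mid below 0.0705 m and (horizontal distance between small_bottle_mid and pad_0 below 0.014 m or horizontal distance between small_bottle_mid and pad_1 below 0.014 m or horizontal distance between small_bottle_mid and pad_2 below 0.014 m or horizontal distance between small_bottle_mid and pad_3 below 0.014 m) and horizontal distance between small_bottle_mid and end_post between 0.192 and 0.272 m and height (world z) of small_bottle_mid below 0.0585 m and (horizontal distance between cup_mid and pad_0 below 0.014 m or horizontal distance between cup_mid and pad_1 below 0.014 m or horizontal distance between cup_mid and pad_2 below 0.014 m or horizontal distance between cup_mid and pad_3 below 0.014 m) and horizontal distance between cup_mid and end_post between 0.28 and 0.36 m and height (world z) of cup_mid below 0.048 m and distance of beaker_mid from where it was at the start of the episode below 0.04 m); the robot touches nothing.
It fails at once if the big brown bottle is tipped over (more than 0.7 rad) (angle between tall_bottle_mid's own z axis and vertical above 0.7 rad).
It fails at once if the clear bottle is tipped over (more than 0.7 rad) (angle between clear_bottle_mid's own z axis and vertical above 0.7 rad).
It fails at once if the small bottle is tipped over (more than 0.7 rad) (angle between small_bottle_mid's own z axis and vertical above 0.7 rad).
It fails at once if the specimen cup is tipped over (more than 0.7 rad) (angle between cup_mid's own z axis and vertical above 0.7 rad).
It fails at once if the beaker is pushed away (more than 40 mm) or tipped over (distance of beaker_mid from where it was at the start of the episode above 0.04 m or angle between beaker_mid's own z axis and vertical above 0.7 rad).
It also fails if it takes over 112 s, if anything falls off the work surface, if the arm or the gripper's body presses on something with over 40 N, if the wrist force passes 120 N, or if a joint passes its speed limit or range.

## Robot

A 6-joint arm with a two-finger parallel gripper is mounted at the origin on a cart in front of the work surface, level with it; the furniture and walls round the work are solid. World frame = base frame: x ahead of the robot, y to its left, z up, the work surface at z = 0. Lengths are in m, angles in rad, forces in N, time in s.
With the tool pointing down it reaches from about 0.35 to 0.85 m from the base axis. Payload 8.1 kg.
Tool frame: the origin (TCP) lies at the very end of the fingers, on their centre line; the grasp point (between the pads) lies 19 mm behind it; z points along the fingers, y is the direction in which the jaws open and shut (so a half turn about z gives the same grasp; the last joint's range is limited). The gripper opens to 93 mm and grips with 3 to 60 N. Pads are 15 mm wide; open, the fingers measure 128 mm over their backs; the gripper's body (75 mm by 188 mm) begins 65 mm behind the grasp point.
Start: joints at [1.1, 0.13, 1.488, -0, 1.523, -0.085], TCP at [0.226, 0.556, 0.219] pointing down, gripper open.
Joint ranges: [-2.96, 2.96], [-0.89, 2.26], [0.02, 2.5], [-1.34, 4.48], [0, 2.73], [-2.66, 2.66]. Speed limits (rad/s): [2.39, 2.39, 2.79, 3.14, 3.14, 3.14].

## Interface

Orientations are given as a rotation vector (axis times angle).
In Python, from plant import robot gives the robot as it stands.
- The arm moves only by the shell command python3 -m pendant 'ROWS' [OPENING] [FORCE]. ROWS is JSON, a list of rows, each an object with "delta_pos": the shift along the tool's x, y, z in m, a list of three; "spin": the turn about the tool's z in rad. In form: [{"delta_pos": [dx, dy, dz], "spin": spin}, ...]. A call has 1 to 10 rows; each row is the pose to reach, as a shift and turn from the pose measured when the call began, along the tool's axes at that moment; what a row does not reach only later rows make up. A row lasts 1/10 s, in which the tool goes at most 50 mm and 8.59 degrees, less where a joint would pass 70% of its speed; a pose out of reach is approached as far as the arm can. A call with a gripper value outside its range is refused whole. OPENING is the closure, from -1 (fully open) to 1 (shut), set as the call begins (- or left out, the last holds). The fingers move at their own pace and stop on an object; FORCE is the grip in N (left out, the last holds). Time passes only in rows, so rows that repeat a pose let the fingers close. It gives the time, the measured TCP pose, the force and the opening at its end, in the units of the state.
- robot.read_state(): the state, without advancing time (a new reading comes with each control period).
- robot.read_camera(name): name is "scene" or "top" or "wrist"; returns a dict with "color" (400x640x3 uint8, blue, green, red), "camera_matrix" (3x3 intrinsics, pixels), "R" (3x3) and "t" (3): a world point X has camera coordinates R X + t. Camera axes: x right, y down, z forward; pixel columns grow to the right and rows downward; lengths in m; the calibration is good to about 2 mm. A picture is of the moment at which its call begins. There is no depth.
- robot.close_job(): hands the job in, once; it reports no verdict.
Trained networks look in the newest picture that a camera, given by its name, has taken for a name from the list of things; names that differ only in an ending like _2 or _b are one class to them, and where a whole thing is asked for, a point or a joint stands for the part that bears it (a point fixed in the world has none). Each returns a list of dicts, best first, with "score" (0 to 1); they miss things now and then, are a little off and sometimes report something else, mostly with a low value. They report only what shows in the picture. A call takes as long as a camera call.
- robot.outline_of(camera, label): "mask" (400x640 bool, what is visible of it).
- robot.mark_of(camera, label): "location" ([x, y, z] in m, in the coordinates of the camera as it stood for that picture, good to about 4 mm: a listed point, or the origin of a listed thing).
The state is a dict: "t": time; "q": joint angles; "dq": joint speeds; "joint_torque": joint torques, N m; "tool_pos": TCP position; "orientation": TCP orientation; "force": force on the tool from outside, world axes, zero at the start; "wrist_torque": the same for the moment, N m; "opening": finger opening in m.
Only numpy, scipy, OpenCV 4.12 (cv2) and the standard library are available. Lean on these libraries where they do the work, as an engineer would, in place of code of your own. Each camera call takes 0.05 s, during which the arm holds its last target.

## Working session

There is one attempt and no reset: what is moved stays moved. The work goes in short steps, Python scripts to look and compute and a shell command to move; the robot and the scene stay as the last step left them, time stands still between calls to the robot, and variables do not carry over. Pictures are saved under pics/ and viewed, and the job is handed in when it is done.

```bash
ls; mkdir -p pics; cat > h.py <<'E'
from plant import robot
import numpy as np, cv2
def snap(c,f):
    d=robot.read_camera(c); cv2.imwrite('pics/'+f,d['color']); return d
def w(d,p): return np.array(d['R']).T@(np.array(p)-np.array(d['t']))
E
python3 - <<'E'
from h import *
np.set_printoptions(precision=4,suppress=True)
s=robot.read_state(); print(s['t'],s['tool_pos'],s['orientation'],s['opening'],s['force'])
for c in ['top','scene']:
    d=snap(c,c+'0.png')
    print(c,-np.array(d['R']).T@d['t'])
    for n in ['tall_bottle_mid','clear_bottle_mid','small_bottle_mid','cup_mid','beaker_mid','pad_0','end_post']:
        for r in robot.mark_of(c,n)[:5]: print(n,round(r['score'],2),w(d,r['location']))
print(robot.read_state()['t'])
E
```

```text
pics
0.0 [0.2255 0.5554 0.2176] [-0.6021 -3.0828  0.0027] 0.09309153557500935 [ 0.5388  0.1648 -0.4755]
top [ 0.4176 -0.1004  0.9829]
tall_bottle_mid 0.71 [0.644  0.0177 0.0688]
clear_bottle_mid 0.82 [ 0.6329 -0.096   0.0554]
small_bottle_mid 0.82 [ 0.6342 -0.1948  0.0429]
cup_mid 0.88 [ 0.5986 -0.3139  0.0319]
cup_mid 0.65 [ 0.4888 -0.2604  0.0054]
beaker_mid 0.85 [ 0.7274 -0.2543  0.0334]
beaker_mid 0.73 [ 0.4939 -0.3181  0.0036]
pad_0 0.8 [ 0.4797 -0.1751  0.0033]
pad_0 0.78 [0.4557 0.0008 0.0027]
pad_0 0.65 [ 0.4871 -0.2588  0.0025]
pad_0 0.64 [ 0.4676 -0.0894  0.0042]
end_post 0.91 [ 0.4958 -0.3183  0.0049]
scene [-0.1369 -0.4411  0.6091]
tall_bottle_mid 0.97 [0.641  0.0184 0.0692]
clear_bottle_mid 0.55 [ 0.6354 -0.0975  0.0598]
small_bottle_mid 0.86 [ 0.6355 -0.1933  0.0424]
cup_mid 0.72 [ 0.5991 -0.3135  0.0351]
cup_mid 0.32 [ 0.4937 -0.26    0.0019]
beaker_mid 0.82 [ 0.7302 -0.2604  0.027 ]
beaker_mid 0.63 [ 0.4963 -0.3161  0.0038]
pad_0 0.98 [ 0.4818 -0.1732  0.0037]
pad_0 0.69 [ 0.469  -0.0874  0.0051]
pad_0 0.59 [0.4628 0.0001 0.009 ]
pad_0 0.59 [ 0.4945 -0.2588  0.0038]
end_post 0.87 [ 0.4957 -0.3158  0.0064]
0.8
```

View pics/top0.png

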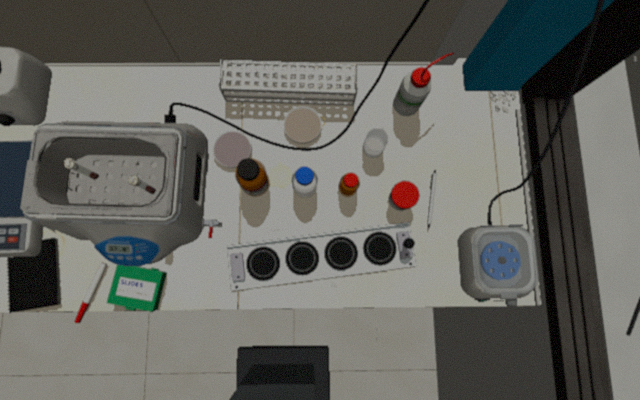

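View pics/scene0.png

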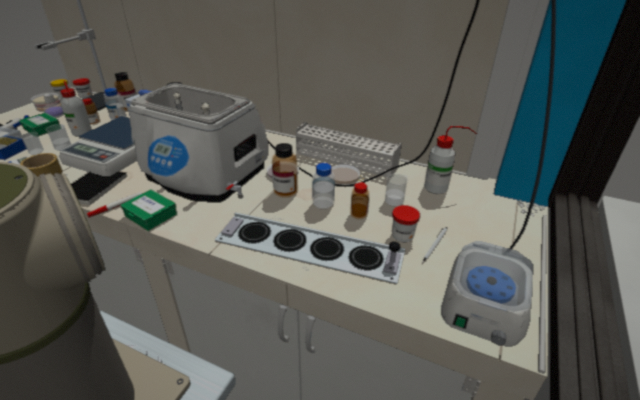

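The top view shows the pads at about (263,263), (302,257), (341,252) and (380,248). The post is at the right end, at about (407,245). The bottles stand behind the row, from tall at (252,175) to the cup at (404,195). I'll refine the positions from the outlines.

```bash
cat >> h.py <<'E'
from scipy.spatial.transform import Rotation as Ro
np.set_printoptions(precision=4,suppress=True)
def ray(d,u,v,z):
    K=np.array(d['camera_matrix']);R=np.array(d['R']);c=-R.T@np.array(d['t'])
    r=R.T@np.linalg.inv(K)@np.array([u,v,1.]); return c+r*(z-c[2])/r[2]
def cen(m):
    ys,xs=np.nonzero(m); return xs.mean(),ys.mean()
def go(x,y,z,yaw=None):
    # deltas in tool axes to TCP goal; spin so tool y is along angle yaw (mod pi)
    s=robot.read_state();T=Ro.from_rotvec(s['orientation']).as_matrix()
    d=T.T@(np.array([x,y,z])-s['tool_pos']); out=[d]
    if yaw is not None:
        g=np.array([np.cos(yaw),np.sin(yaw),0]);l=T.T@g
        a=np.arctan2(-l[0],l[1]); a=(a+np.pi/2)%np.pi-np.pi/2; out.append(round(a,4))
    print('t',round(s['t'],2),'tcp',np.array(s['tool_pos']),'q6',round(s['q'][5],3),'goal',[x,y,z],'delta',*out)
    return d
E
python3 - <<'E'
from h import *
for c in ['top','scene']:
    d=robot.read_camera(c)
    for r in robot.outline_of(c,'pad_0')[:6]:
        u,v=cen(r['mask']); print(c,round(r['score'],2),r['mask'].sum(),round(u),round(v),ray(d,u,v,.008))
    for n,z in [('tall_bottle_mid',.0685),('clear_bottle_mid',.0565),('small_bottle_mid',.0445),('cup_mid',.034)]:
        for r in robot.outline_of(c,n)[:1]:
            u,v=cen(r['mask']);print(c,n,round(r['score'],2),r['mask'].sum(),u,v,ray(d,u,v,z))
s=robot.read_state();print(Ro.from_rotvec(s['orientation']).as_matrix())
go(.642,.018,.35,0)
E
```

```text
top 0.98 897 379 248 [ 0.4903 -0.261   0.008 ]
top 0.65 850 302 258 [ 0.4702 -0.0873  0.008 ]
top 0.61 814 340 253 [ 0.4803 -0.1737  0.008 ]
top tall_bottle_mid 0.83 1009 251.69970267591674 176.47076313181367 [0.642  0.0186 0.0685]
top clear_bottle_mid 0.75 920 301.69239130434784 257.4630434782609 [ 0.4678 -0.0882  0.0565]
top small_bottle_mid 0.74 439 348.59225512528474 183.94533029612757 [ 0.629  -0.193   0.0445]
top cup_mid 0.63 702 402.99002849002846 195.4145299145299 [ 0.6041 -0.3151  0.034 ]
scene 0.9 600 290 240 [ 0.4686 -0.0902  0.008 ]
scene 0.89 576 254 232 [ 0.4584 -0.0023  0.008 ]
scene 0.68 684 366 257 [ 0.4887 -0.2641  0.008 ]
scene 0.56 671 326 249 [ 0.4767 -0.1764  0.008 ]
scene tall_bottle_mid 0.77 1254 284.68740031897926 170.58771929824562 [0.6411 0.0165 0.0685]
scene small_bottle_mid 0.56 592 359.6993243243243 200.7043918918919 [ 0.6304 -0.1945  0.0445]
scene cup_mid 0.85 843 404.6820877817319 222.43653618030842 [ 0.608  -0.3125  0.034 ]
[[-0.9265  0.3763 -0.    ]
 [ 0.3763  0.9265 -0.    ]
 [-0.     -0.     -1.    ]]
t 1.4 tcp [0.2257 0.5559 0.2186] q6 -0.085 goal [0.642, 0.018, 0.35] delta [-0.5881 -0.3418 -0.1314] 1.185
```

```bash
python3 -m pendant '[{"delta_pos":[0,0,-0.04],"spin":0},{"delta_pos":[0,0,-0.08],"spin":0},{"delta_pos":[0,0,-0.12],"spin":0},{"delta_pos":[0,0,-0.15],"spin":0},{"delta_pos":[0,0,-0.15],"spin":0}]' -1 40
python3 -m pendant '[{"delta_pos":[-0.04,-0.023,0],"spin":0.08},{"delta_pos":[-0.08,-0.046,0],"spin":0.16},{"delta_pos":[-0.12,-0.07,0],"spin":0.24},{"delta_pos":[-0.16,-0.093,0],"spin":0.32},{"delta_pos":[-0.2,-0.116,0],"spin":0.4},{"delta_pos":[-0.24,-0.14,0],"spin":0.48},{"delta_pos":[-0.28,-0.163,0],"spin":0.56},{"delta_pos":[-0.32,-0.186,0],"spin":0.64},{"delta_pos":[-0.32,-0.186,0],"spin":0.64}]'
python3 -c "
from h import *
go(.642,.018,.30,0)"
```

```text
t: 1.9
tool_pos: [0.2265, 0.5574, 0.3751]
orientation: [0.602, 3.081, 0.014]
force: [0.4, 0.2, 0.0]
opening: 0.0931
t: 2.8
tool_pos: [0.4555, 0.2602, 0.372]
orientation: [1.553, 2.731, 0.011]
force: [0.4, -0.2, -0.5]
opening: 0.093
t 2.8 tcp [0.4555 0.2602 0.372 ] q6 -0.117 goal [0.642, 0.018, 0.3] delta [-0.3037  0.0361  0.0712] 0.5363
```

```bash
python3 -m pendant '[{"delta_pos":[-0.04,0.005,0],"spin":0.07},{"delta_pos":[-0.08,0.01,0],"spin":0.14},{"delta_pos":[-0.12,0.014,0],"spin":0.21},{"delta_pos":[-0.16,0.019,0],"spin":0.28},{"delta_pos":[-0.2,0.024,0.02],"spin":0.35},{"delta_pos":[-0.24,0.029,0.04],"spin":0.42},{"delta_pos":[-0.28,0.033,0.06],"spin":0.5},{"delta_pos":[-0.304,0.036,0.072],"spin":0.536},{"delta_pos":[-0.304,0.036,0.072],"spin":0.536},{"delta_pos":[-0.304,0.036,0.072],"spin":0.536}]'
python3 -c "
from h import *
d=snap('wrist','w1.png')
for n in ['tall_bottle_mid','clear_bottle_mid','small_bottle_mid']:
  for r in robot.mark_of('wrist',n)[:2]: print(n,round(r['score'],2),w(d,r['location']))
d=snap('scene','s1.png')
s=robot.read_state();print(Ro.from_rotvec(s['orientation']).as_matrix())
go(.642,.018,.065,0)"
```

```text
t: 3.8
tool_pos: [0.6415, 0.0184, 0.2979]
orientation: [-2.217, -2.22, -0.009]
force: [-0.0, 0.2, -0.0]
opening: 0.0929
clear_bottle_mid 0.9 [ 0.6328 -0.095   0.0576]
small_bottle_mid 0.57 [ 0.6295 -0.192   0.0452]
[[-0.0024  1.      0.0053]
 [ 1.      0.0023  0.0061]
 [ 0.0061  0.0054 -1.    ]]
t 4.05 tcp [0.642  0.019  0.3005] q6 -0.056 goal [0.642, 0.018, 0.065] delta [-0.0024 -0.0013  0.2355] 0.0024
```

View pics/w1.png

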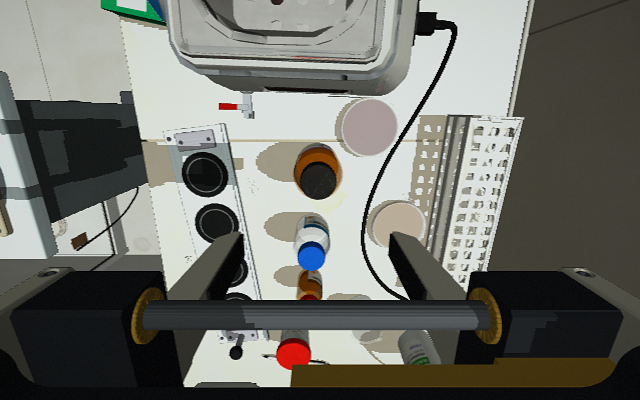

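View pics/s1.png

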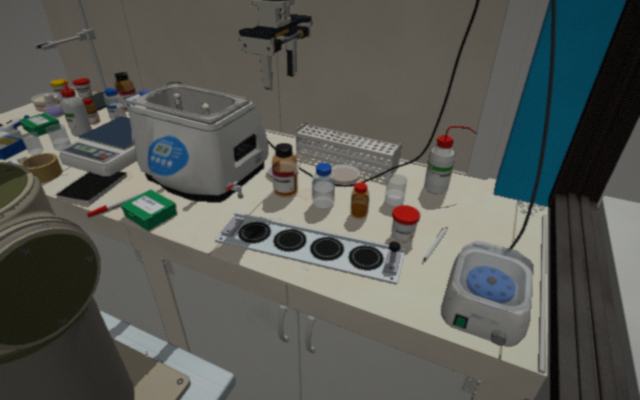

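The wrist view puts the tall bottle's cap at about (318,182), centred between the fingers. I'll check this by ray and then descend.

```bash
python3 -c "
from h import *
d=robot.read_camera('wrist'); print(-d['R'].T@d['t'],ray(d,318,182,.137),ray(d,312,259,.113),ray(d,204,174,.008),ray(d,217,223,.008))"
python3 -m pendant '[{"delta_pos":[0,0,0.03],"spin":0},{"delta_pos":[0,0,0.06],"spin":0},{"delta_pos":[0,0,0.09],"spin":0},{"delta_pos":[0,0,0.12],"spin":0},{"delta_pos":[-0.001,0,0.14],"spin":0},{"delta_pos":[-0.001,0,0.14],"spin":0}]'
python3 -c "
from h import *
snap('scene','s2.png')
go(.642,.018,.065,0)"
```

```text
[0.6401 0.1018 0.4668] [0.6443 0.0203 0.137 ] [ 0.6368 -0.0955  0.113 ] [0.4593 0.0016 0.008 ] [ 0.4721 -0.0846  0.008 ]
t: 4.7
tool_pos: [0.6403, 0.0192, 0.1567]
orientation: [-2.215, -2.221, -0.006]
force: [0.2, -0.8, -0.7]
opening: 0.0926
t 4.75 tcp [0.6416 0.0192 0.1592] q6 -0.057 goal [0.642, 0.018, 0.065] delta [-0.0017  0.0002  0.0942] 0.0027
```

View pics/s2.png

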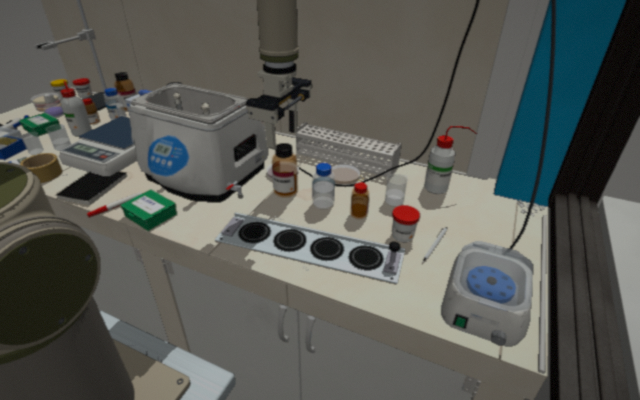

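```bash
python3 -c "
from h import *
t=robot.read_camera('top');s=robot.read_camera('scene')
for uv in [(205,130),(207,200),(205,243)]:
  for z in [.1,.15,.2,.25]:
    X=ray(t,*uv,z);p=s['camera_matrix']@(s['R']@X+s['t']);print(uv,X,p[:2]/p[2])
"; python3 -c "
import cv2
a=cv2.imread('pics/s2.png')[60:220,120:340];cv2.imwrite('pics/s2c.png',cv2.resize(a,None,fx=3.4,fy=3.4,interpolation=2))"
```

```text
(205, 130) [0.7368 0.1152 0.1   ] [269.9105 137.0851]
(205, 130) [0.7187 0.103  0.15  ] [269.2169 123.8122]
(205, 130) [0.7006 0.0908 0.2   ] [268.4622 109.3683]
(205, 130) [0.6826 0.0786 0.25  ] [267.6378  93.5913]
(207, 200) [0.5851 0.1057 0.1   ] [242.101  162.2567]
(207, 200) [0.5757 0.0941 0.15  ] [241.8485 147.0197]
(207, 200) [0.5662 0.0824 0.2   ] [241.5748 130.5049]
(207, 200) [0.5567 0.0707 0.25  ] [241.2772 112.5444]
(205, 243) [0.4966 0.1067 0.1   ] [220.4186 179.1726]
(205, 243) [0.4921 0.095  0.15  ] [220.5812 162.5647]
(205, 243) [0.4877 0.0832 0.2   ] [220.7569 144.6123]
(205, 243) [0.4832 0.0715 0.25  ] [220.9474 125.1452]
```

View pics/s2c.png

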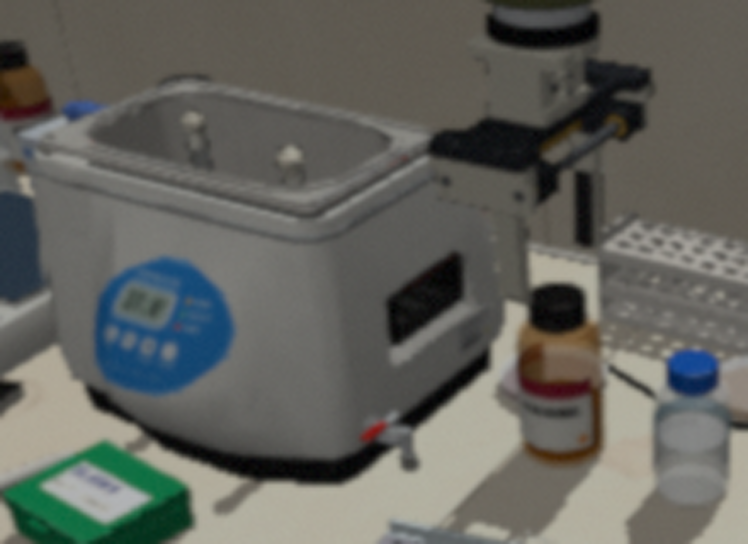

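```bash
python3 -c "
from h import *
t=robot.read_camera('top');s=robot.read_camera('scene');d=snap('wrist','w2.png')
c=-d['R'].T@d['t']
P=lambda X:(lambda p:p[:2]/p[2])(s['camera_matrix']@(s['R']@X+s['t']))
print(c,P(c),P(np.array([.64,.056,.243])),P(np.array([.546,.056,.243])),P(np.array([.546,-.02,.243])),P(np.array([.642,.019,.159])))
" ; python3 -c "
import cv2
a=cv2.imread('pics/s2.png')[0:130,200:350];cv2.imwrite('pics/s2d.png',cv2.resize(a,None,fx=4.5,fy=4.5,interpolation=2))"
```

```text
[0.6415 0.1016 0.3291] [247.3911  64.4226] [266.7384 103.7676] [244.4729 118.4484] [274.5506 124.8074] [282.432  138.5348]
```

View pics/w2.png

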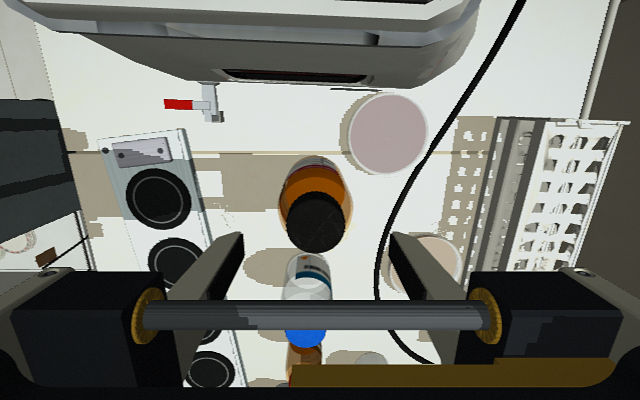

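View pics/s2d.png

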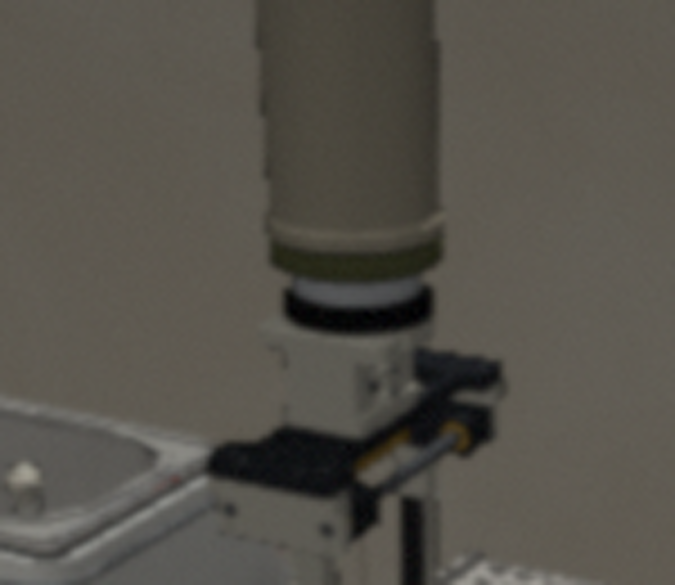

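```bash
python3 -c "
from h import *
d=robot.read_camera('wrist')
for z in [.02,.05,.1,.15,.18,.2,.22]: print(ray(d,320,88,z),ray(d,320,50,z),ray(d,320,25,z))
print(ray(d,318,222,.137))
"
python3 -c "
import cv2
a=cv2.imread('pics/w1.png')[0:130,150:450];cv2.imwrite('pics/w1d.png',cv2.resize(a,None,fx=2.5,fy=2.5,interpolation=2))"
```

```text
[0.6481 0.1232 0.02  ] [0.6478 0.158  0.02  ] [0.6477 0.1795 0.02  ]
[0.6474 0.1211 0.05  ] [0.6472 0.1525 0.05  ] [0.6471 0.172  0.05  ]
[0.6464 0.1176 0.1   ] [0.6462 0.1434 0.1   ] [0.6461 0.1593 0.1   ]
[0.6453 0.1141 0.15  ] [0.6452 0.1342 0.15  ] [0.6451 0.1467 0.15  ]
[0.6447 0.112  0.18  ] [0.6445 0.1288 0.18  ] [0.6445 0.1392 0.18  ]
[0.6442 0.1106 0.2   ] [0.6441 0.1251 0.2   ] [0.6441 0.1341 0.2   ]
[0.6438 0.1092 0.22  ] [0.6437 0.1215 0.22  ] [0.6437 0.1291 0.22  ]
[0.6447 0.0244 0.137 ]
```

View pics/w1d.png

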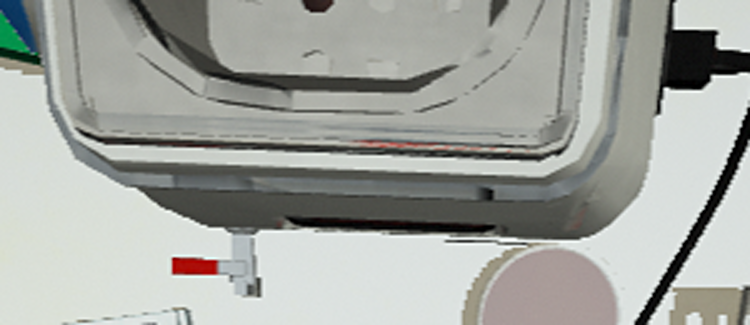

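The bath edge is at y≥0.11, so it clears the gripper body, which reaches y=0.056. I'll descend and grip the tall bottle by its body.

```bash
python3 -m pendant '[{"delta_pos":[-0.001,0,0.02],"spin":0},{"delta_pos":[-0.001,0,0.04],"spin":0},{"delta_pos":[-0.001,0,0.06],"spin":0},{"delta_pos":[-0.001,0.001,0.08],"spin":0},{"delta_pos":[-0.001,0.001,0.096],"spin":0},{"delta_pos":[-0.001,0.001,0.096],"spin":0}]'
python3 -c "
from h import *
d=snap('scene','s3.png')
import cv2
a=d['color'][60:220,200:360];cv2.imwrite('pics/s3c.png',cv2.resize(a,None,fx=3.5,fy=3.5,interpolation=2))
go(.642,.019,.062,0)"
```

```text
t: 5.65
tool_pos: [0.6438, 0.0183, 0.0637]
orientation: [-2.218, -2.223, -0.011]
force: [-0.9, -0.1, -0.3]
opening: 0.093
t 5.7 tcp [0.6448 0.0183 0.0655] q6 -0.059 goal [0.642, 0.019, 0.062] delta [ 0.0007 -0.0028  0.0034] 0.0021
```

View pics/s3c.png

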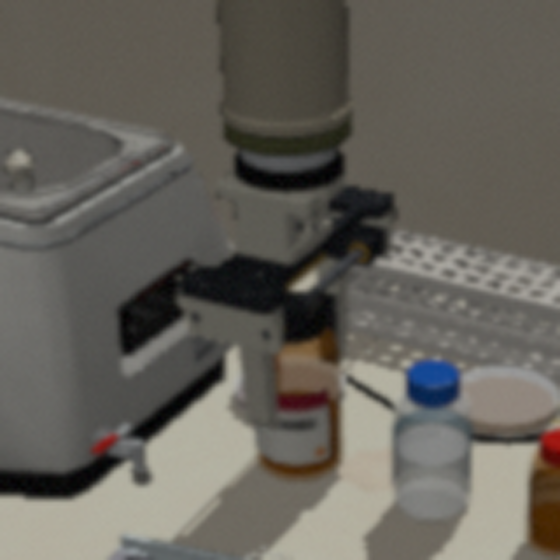

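The fingers straddle the bottle body (scene view, around (285,165)). I'll close the gripper with 45 N.

```bash
python3 -m pendant '[{"delta_pos":[0,-0.002,0.002],"spin":0},{"delta_pos":[0,-0.002,0.002],"spin":0},{"delta_pos":[0,-0.002,0.002],"spin":0},{"delta_pos":[0,-0.002,0.002],"spin":0},{"delta_pos":[0,-0.002,0.002],"spin":0},{"delta_pos":[0,-0.002,0.002],"spin":0},{"delta_pos":[0,-0.002,0.002],"spin":0},{"delta_pos":[0,-0.002,0.002],"spin":0}]' 1 45
python3 -m pendant '[{"delta_pos":[0,0,-0.01],"spin":0},{"delta_pos":[0,0,-0.03],"spin":0},{"delta_pos":[0,0,-0.05],"spin":0},{"delta_pos":[0,0,-0.07],"spin":0},{"delta_pos":[0,0,-0.09],"spin":0},{"delta_pos":[0,0,-0.11],"spin":0},{"delta_pos":[0,0,-0.13],"spin":0},{"delta_pos":[0,0,-0.14],"spin":0},{"delta_pos":[0,0,-0.14],"spin":0}]'
python3 -c "
from h import *
d=snap('wrist','w3.png')
for c in ['wrist','scene']:
  d=robot.read_camera(c)
  for r in robot.mark_of(c,'tall_bottle_mid')[:1]: print(r['score'],w(d,r['location']))
go(.490,-.2615,.2,-.12)
snap('scene','s4.png')"
```

```text
t: 6.5
tool_pos: [0.6435, 0.0182, 0.0643]
orientation: [2.218, 2.223, 0.015]
force: [0.6, -0.7, 6.1]
opening: 0.0646
t: 7.4
tool_pos: [0.6429, 0.0174, 0.2055]
orientation: [2.217, 2.222, 0.017]
force: [-1.0, 0.3, -7.0]
opening: 0.0645
0.97 [0.6405 0.0174 0.2062]
t 7.65 tcp [0.6414 0.0175 0.2023] q6 -0.059 goal [0.49, -0.2615, 0.2] delta [-0.2787 -0.1521 -0.    ] 0.1222
```

View pics/s4.png

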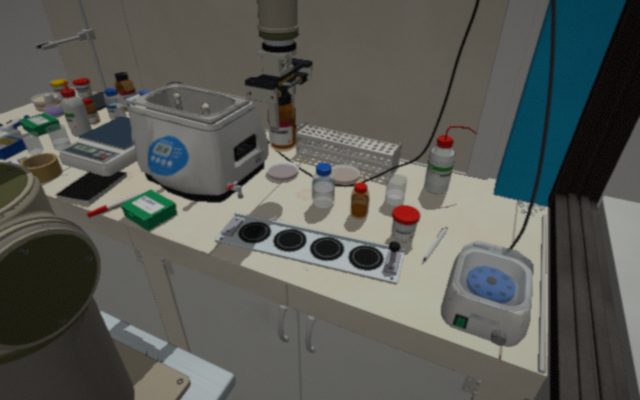

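The bottle is lifted, upright, with its bottom about 0.13 m up. I'll carry it to the pad next to the post.

```bash
python3 -m pendant '[{"delta_pos":[-0.015,-0.02,0],"spin":0.01},{"delta_pos":[-0.035,-0.045,0],"spin":0.03},{"delta_pos":[-0.06,-0.075,0],"spin":0.05},{"delta_pos":[-0.09,-0.105,0],"spin":0.07},{"delta_pos":[-0.125,-0.13,0],"spin":0.09},{"delta_pos":[-0.16,-0.145,0],"spin":0.12},{"delta_pos":[-0.195,-0.152,0],"spin":0.12},{"delta_pos":[-0.23,-0.152,0],"spin":0.12},{"delta_pos":[-0.26,-0.152,0],"spin":0.12},{"delta_pos":[-0.275,-0.152,0],"spin":0.12}]'
python3 -m pendant '[{"delta_pos":[-0.004,0,0],"spin":0},{"delta_pos":[-0.004,0,0],"spin":0},{"delta_pos":[-0.004,0,0],"spin":0}]'
python3 -c "
from h import *
for c in ['wrist','scene','top']:
  d=snap(c,c+'5.png')
  for n in ['tall_bottle_mid','pad_0','end_post']:
    for r in robot.mark_of(c,n)[:4]: print(c,n,round(r['score'],2),w(d,r['location']))
go(.490,-.2615,.0735,-.12)"
```

```text
t: 8.7
tool_pos: [0.4895, -0.2602, 0.1997]
orientation: [-2.35, -2.084, -0.011]
force: [0.2, 0.6, -6.2]
opening: 0.0648
t: 9.0
tool_pos: [0.4891, -0.263, 0.1994]
orientation: [-2.348, -2.084, -0.011]
force: [0.7, -0.5, -6.4]
opening: 0.0643
wrist pad_0 0.95 [ 0.472  -0.0876  0.0048]
wrist pad_0 0.85 [ 0.4897 -0.2578  0.0023]
wrist pad_0 0.59 [ 0.4819 -0.1717  0.0048]
scene tall_bottle_mid 0.65 [ 0.4901 -0.262   0.2012]
scene pad_0 0.97 [ 0.4925 -0.2589  0.0014]
scene pad_0 0.82 [0.4566 0.0011 0.0094]
scene pad_0 0.74 [ 0.47   -0.0892  0.004 ]
scene pad_0 0.59 [ 0.4825 -0.1766  0.006 ]
scene end_post 0.82 [ 0.4947 -0.3149  0.0016]
top pad_0 0.95 [ 0.4817 -0.1771  0.001 ]
top pad_0 0.63 [ 0.4556  0.0019 -0.0008]
top pad_0 0.6 [ 0.466  -0.0888  0.0038]
top pad_0 0.59 [ 0.4858 -0.2615  0.0045]
top end_post 0.17 [ 0.6334 -0.1927  0.0446]
t 9.6 tcp [ 0.4891 -0.2641  0.1997] q6 -0.473 goal [0.49, -0.2615, 0.0735] delta [0.0019 0.0002 0.1262] 0.0002
```

View pics/wrist5.png

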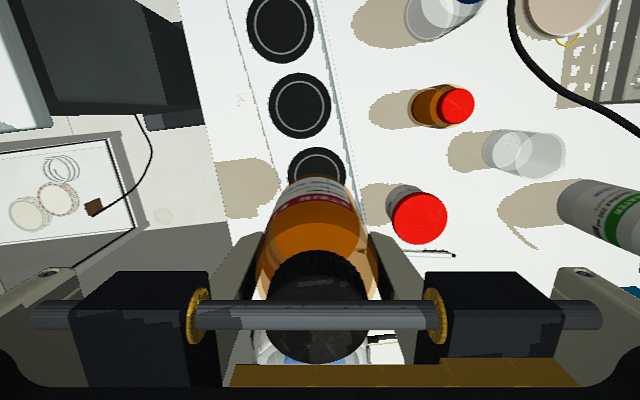

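View pics/scene5.png

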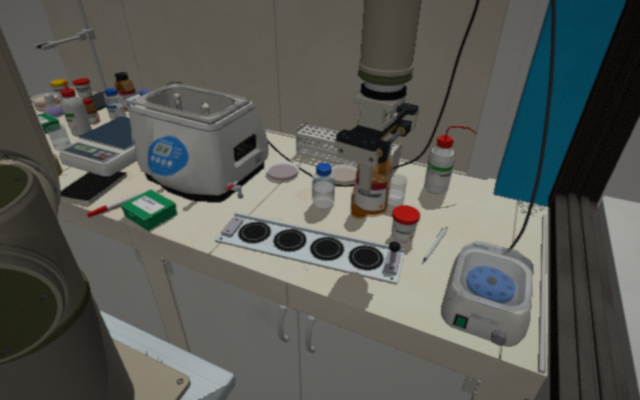

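```bash
python3 -m pendant '[{"delta_pos":[0.001,0,0.02],"spin":0},{"delta_pos":[0.002,0,0.04],"spin":0},{"delta_pos":[0.002,0,0.06],"spin":0},{"delta_pos":[0.002,0,0.08],"spin":0},{"delta_pos":[0.002,0,0.095],"spin":0},{"delta_pos":[0.002,0,0.108],"spin":0},{"delta_pos":[0.002,0,0.115],"spin":0},{"delta_pos":[0.002,0,0.12],"spin":0},{"delta_pos":[0.002,0,0.12],"spin":0}]'
python3 -c "
from h import *
print(robot.read_state()['force']);go(.4895,-.2608,.0735,-.12)"
```

```text
t: 10.5
tool_pos: [0.4897, -0.2614, 0.0794]
orientation: [-2.349, -2.083, -0.011]
force: [-1.2, 0.0, -7.0]
opening: 0.0646
[-1.1691  0.0001 -7.0069]
t 10.5 tcp [ 0.4897 -0.2614  0.0794] q6 -0.47 goal [0.4895, -0.2608, 0.0735] delta [ 0.0006 -0.0003  0.006 ] 0.0001
```

```bash
python3 -m pendant '[{"delta_pos":[0,0,0.002],"spin":0},{"delta_pos":[0,0,0.004],"spin":0},{"delta_pos":[0,0,0.0055],"spin":0},{"delta_pos":[0,0,0.0065],"spin":0},{"delta_pos":[0,0,0.0065],"spin":0}]'
```

```text
t: 11.0
tool_pos: [0.4897, -0.2614, 0.0728]
orientation: [-2.349, -2.083, -0.011]
force: [0.6, -0.8, -6.6]
opening: 0.0646
```

```bash
python3 -m pendant '[{"delta_pos":[0,0,0.001],"spin":0},{"delta_pos":[0,0,0.002],"spin":0},{"delta_pos":[0,0,0.002],"spin":0}]'; python3 -c "
from h import *
d=snap('scene','s6.png')
a=d['color'][160:300,300:460];cv2.imwrite('pics/s6c.png',cv2.resize(a,None,fx=4,fy=4,interpolation=2))"
```

```text
t: 11.3
tool_pos: [0.4899, -0.2615, 0.0722]
orientation: [-2.349, -2.084, -0.011]
force: [-4.9, 1.7, 5.4]
opening: 0.0646
```

View pics/s6c.png

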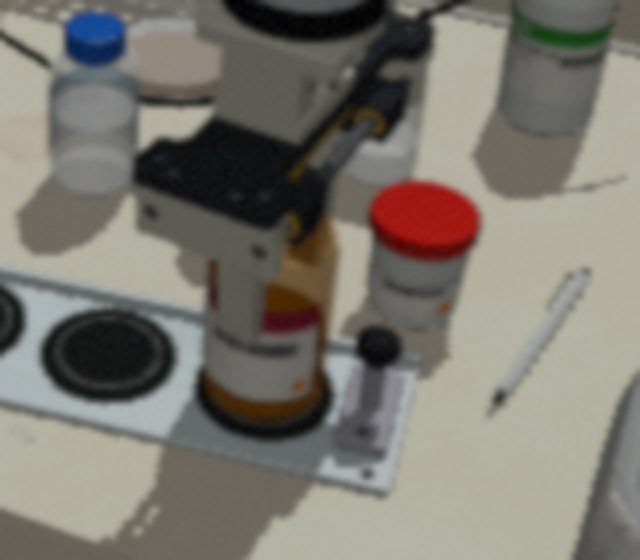

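The bottle stands on the pad and the load has come off the wrist. Release and rise.

```bash
python3 -m pendant '[{"delta_pos":[0,0,-0.001],"spin":0},{"delta_pos":[0,0,-0.001],"spin":0},{"delta_pos":[0,0,-0.001],"spin":0},{"delta_pos":[0,0,-0.001],"spin":0},{"delta_pos":[0,0,-0.001],"spin":0},{"delta_pos":[0,0,-0.001],"spin":0}]' -1
python3 -m pendant '[{"delta_pos":[0,0,-0.01],"spin":0},{"delta_pos":[0,0,-0.03],"spin":0},{"delta_pos":[0,0,-0.06],"spin":0},{"delta_pos":[0,0,-0.1],"spin":0},{"delta_pos":[0,0,-0.14],"spin":0},{"delta_pos":[0,0,-0.16],"spin":0}]'
python3 -c "
from h import *
for c in ['wrist','scene','top']:
  d=snap(c,c+'7.png')
  for n in ['tall_bottle_mid','clear_bottle_mid']:
    for r in robot.mark_of(c,n)[:2]: print(c,n,round(r['score'],2),w(d,r['location']))
go(.634,-.096,.235,0)"
```

```text
t: 11.95
tool_pos: [0.4899, -0.2615, 0.0731]
orientation: [-2.349, -2.084, -0.011]
force: [0.2, 0.2, 1.1]
opening: 0.0928
t: 12.55
tool_pos: [0.4905, -0.2633, 0.2386]
orientation: [2.347, 2.081, 0.013]
force: [1.5, -1.0, 0.0]
opening: 0.0935
wrist clear_bottle_mid 0.88 [ 0.6348 -0.0992  0.0586]
scene tall_bottle_mid 0.58 [ 0.49   -0.263   0.0739]
scene clear_bottle_mid 0.82 [ 0.6353 -0.0992  0.0593]
top tall_bottle_mid 0.68 [ 0.4894 -0.2658  0.0748]
top clear_bottle_mid 0.58 [ 0.6322 -0.0993  0.0547]
t 13.0 tcp [ 0.4885 -0.2619  0.2314] q6 -0.47 goal [0.634, -0.096, 0.235] delta [ 0.1821  0.1246 -0.0022] -0.1198
```

View pics/scene7.png

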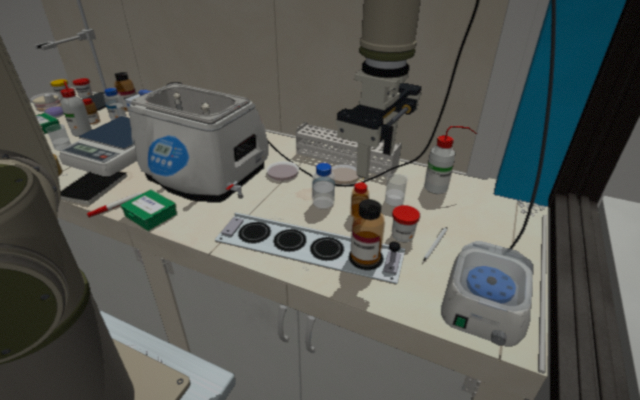

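The tall bottle stands upright on the pad next to the post. Next is the clear bottle at about (0.634, -0.098).

```bash
python3 -m pendant '[{"delta_pos":[0.03,0.02,0],"spin":-0.02},{"delta_pos":[0.06,0.04,0],"spin":-0.04},{"delta_pos":[0.09,0.062,0],"spin":-0.06},{"delta_pos":[0.12,0.082,0],"spin":-0.08},{"delta_pos":[0.15,0.104,0],"spin":-0.1},{"delta_pos":[0.18,0.125,0],"spin":-0.12},{"delta_pos":[0.18,0.125,0],"spin":-0.12},{"delta_pos":[0.18,0.125,0],"spin":-0.12}]'
python3 -c "
from h import *
d=snap('wrist','w8.png')
for n in ['clear_bottle_mid','small_bottle_mid']:
    for r in robot.mark_of('wrist',n)[:2]: print(n,round(r['score'],2),w(d,r['location']))
go(.634,-.098,.042,0)"
```

```text
t: 13.8
tool_pos: [0.6339, -0.0974, 0.2315]
orientation: [-2.216, -2.22, -0.008]
force: [-0.4, -0.2, -0.3]
opening: 0.0927
small_bottle_mid 0.96 [ 0.6272 -0.1957  0.0418]
t 13.95 tcp [ 0.6334 -0.0991  0.2325] q6 -0.238 goal [0.634, -0.098, 0.042] delta [-0.0002  0.0004  0.1905] -0.001
```

View pics/w8.png

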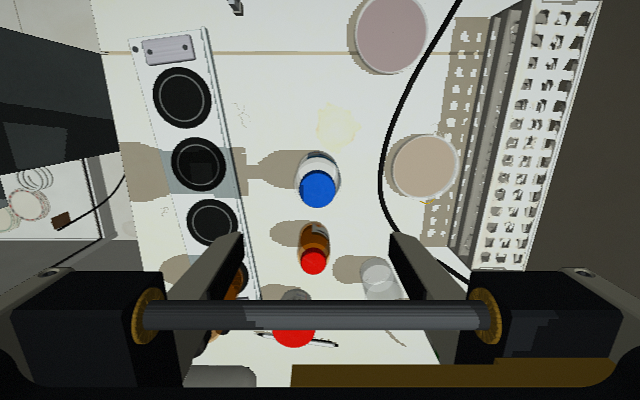

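The clear bottle's cap at (317,185) is centred between the fingertips. Descend.

```bash
python3 -m pendant '[{"delta_pos":[0,0,0.03],"spin":0},{"delta_pos":[0,0,0.06],"spin":0},{"delta_pos":[0,0,0.09],"spin":0},{"delta_pos":[0,0,0.12],"spin":0},{"delta_pos":[0,0,0.145],"spin":0},{"delta_pos":[0,0,0.165],"spin":0},{"delta_pos":[0,0,0.18],"spin":0},{"delta_pos":[0,0,0.19],"spin":0},{"delta_pos":[0,0,0.19],"spin":0}]'
python3 -c "
from h import *
d=snap('scene','s9.png')
a=d['color'][80:240,240:400];cv2.imwrite('pics/s9c.png',cv2.resize(a,None,fx=3.5,fy=3.5,interpolation=2))
go(.634,-.098,.042,0)"
```

```text
t: 14.85
tool_pos: [0.6325, -0.0981, 0.0411]
orientation: [-2.219, -2.215, -0.007]
force: [0.0, 0.1, 0.4]
opening: 0.093
t 14.9 tcp [ 0.6333 -0.0981  0.0423] q6 -0.239 goal [0.634, -0.098, 0.042] delta [0.0001 0.0007 0.0003] -0.0016
```

View pics/s9c.png

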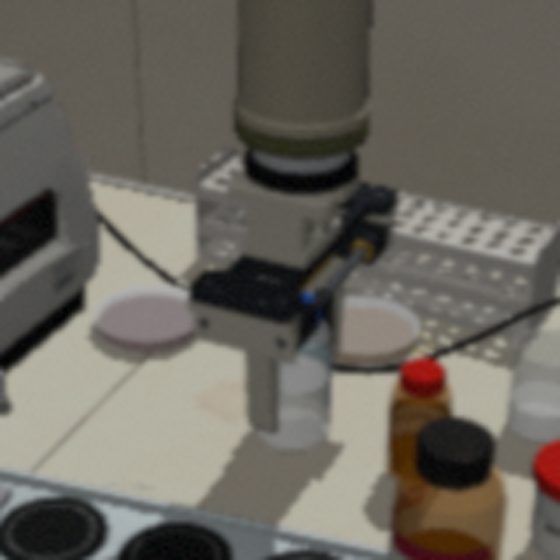

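```bash
python3 -m pendant '[{"delta_pos":[0,0,0],"spin":0},{"delta_pos":[0,0,0],"spin":0},{"delta_pos":[0,0,0],"spin":0},{"delta_pos":[0,0,0],"spin":0},{"delta_pos":[0,0,0],"spin":0},{"delta_pos":[0,0,0],"spin":0},{"delta_pos":[0,0,0],"spin":0},{"delta_pos":[0,0,0],"spin":0}]' 1 35
python3 -m pendant '[{"delta_pos":[0,0,-0.01],"spin":0},{"delta_pos":[0,0,-0.03],"spin":0},{"delta_pos":[0,0,-0.05],"spin":0},{"delta_pos":[0,0,-0.07],"spin":0},{"delta_pos":[0,0,-0.09],"spin":0},{"delta_pos":[0,0,-0.1],"spin":0},{"delta_pos":[0,0,-0.1],"spin":0}]'
python3 -c "
from h import *
d=snap('scene','s10.png')
for r in robot.mark_of('scene','clear_bottle_mid')[:1]: print(r['score'],w(d,r['location']))
go(.4787,-.1737,.14,-.12)"
```

```text
t: 15.7
tool_pos: [0.6338, -0.0981, 0.0428]
orientation: [-2.22, -2.217, -0.009]
force: [2.9, 0.3, 1.6]
opening: 0.0548
t: 16.4
tool_pos: [0.6345, -0.0991, 0.1447]
orientation: [-2.222, -2.219, -0.011]
force: [-0.7, -1.2, -2.0]
opening: 0.0549
0.83 [ 0.6362 -0.0975  0.1636]
t 16.5 tcp [ 0.6332 -0.0987  0.1419] q6 -0.238 goal [0.4787, -0.1737, 0.14] delta [-0.0752 -0.1543  0.0013] 0.1185
```

```bash
python3 -m pendant '[{"delta_pos":[-0.005,-0.02,0],"spin":0.02},{"delta_pos":[-0.01,-0.045,0],"spin":0.04},{"delta_pos":[-0.02,-0.07,0],"spin":0.06},{"delta_pos":[-0.035,-0.095,0],"spin":0.08},{"delta_pos":[-0.05,-0.12,0],"spin":0.1},{"delta_pos":[-0.065,-0.14,0],"spin":0.12},{"delta_pos":[-0.074,-0.154,0],"spin":0.12},{"delta_pos":[-0.075,-0.154,0],"spin":0.12},{"delta_pos":[-0.075,-0.154,0],"spin":0.12}]'
python3 -c "
from h import *
for c in ['wrist','scene']:
  d=snap(c,c+'11.png')
  for n in ['clear_bottle_mid','pad_0']:
    for r in robot.mark_of(c,n)[:4]: print(c,n,round(r['score'],2),w(d,r['location']))
go(.4787,-.1737,.0505,-.12)"
```

```text
t: 17.4
tool_pos: [0.479, -0.1734, 0.1409]
orientation: [-2.348, -2.078, -0.008]
force: [0.5, 0.3, -2.8]
opening: 0.055
wrist pad_0 0.94 [0.4591 0.0003 0.0033]
wrist pad_0 0.82 [ 0.4743 -0.0851  0.0048]
scene clear_bottle_mid 0.84 [ 0.4796 -0.1723  0.1546]
scene pad_0 0.89 [ 0.4575 -0.0004  0.0102]
scene pad_0 0.73 [ 0.4802 -0.1772  0.0056]
scene pad_0 0.7 [ 0.4933 -0.2634  0.0037]
t 17.7 tcp [ 0.4795 -0.173   0.1412] q6 -0.333 goal [0.4787, -0.1737, 0.0505] delta [-0.0014 -0.0006  0.0907] -0.0006
```

View pics/scene11.png

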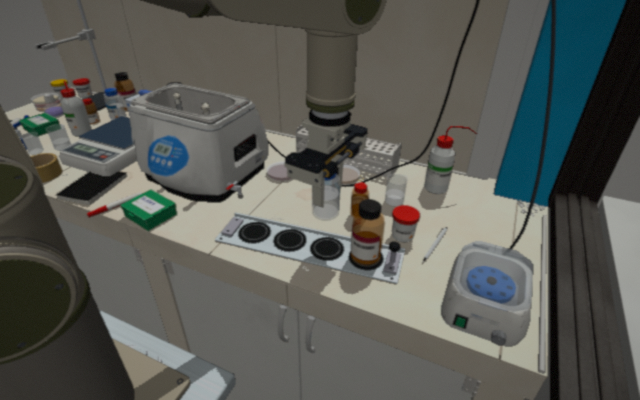

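Held over the second pad and upright. Lower it.

```bash
python3 -m pendant '[{"delta_pos":[-0.001,0.001,0.02],"spin":0},{"delta_pos":[-0.002,0.001,0.04],"spin":0},{"delta_pos":[-0.002,0.001,0.06],"spin":0},{"delta_pos":[-0.002,0.001,0.072],"spin":0},{"delta_pos":[-0.002,0.001,0.08],"spin":0},{"delta_pos":[-0.002,0.001,0.086],"spin":0},{"delta_pos":[-0.002,0.001,0.086],"spin":0}]'
python3 -m pendant '[{"delta_pos":[0,0,0.001],"spin":0},{"delta_pos":[0,0,0.002],"spin":0},{"delta_pos":[0,0,0.003],"spin":0},{"delta_pos":[0,0,0.004],"spin":0},{"delta_pos":[0,0,0.004],"spin":0}]'
```

```text
t: 18.4
tool_pos: [0.4801, -0.1744, 0.0549]
orientation: [-2.347, -2.08, -0.008]
force: [-0.2, 0.5, -1.8]
opening: 0.0547
t: 18.9
tool_pos: [0.4801, -0.1743, 0.0508]
orientation: [-2.347, -2.08, -0.008]
force: [-0.2, 0.1, -2.4]
opening: 0.0549
```

```bash
python3 -m pendant '[{"delta_pos":[0,0,0.001],"spin":0},{"delta_pos":[0,0,0.0015],"spin":0},{"delta_pos":[0,0,0.0015],"spin":0}]'
```

```text
t: 19.2
tool_pos: [0.4803, -0.1745, 0.0506]
orientation: [-2.347, -2.08, -0.008]
force: [-4.2, 1.8, 7.8]
opening: 0.0549
```

Contact. Release and rise.

```bash
python3 -m pendant '[{"delta_pos":[0,0,-0.001],"spin":0},{"delta_pos":[0,0,-0.001],"spin":0},{"delta_pos":[0,0,-0.001],"spin":0},{"delta_pos":[0,0,-0.001],"spin":0},{"delta_pos":[0,0,-0.001],"spin":0},{"delta_pos":[0,0,-0.001],"spin":0}]' -1
python3 -m pendant '[{"delta_pos":[0,0,-0.01],"spin":0},{"delta_pos":[0,0,-0.03],"spin":0},{"delta_pos":[0,0,-0.06],"spin":0},{"delta_pos":[0,0,-0.1],"spin":0},{"delta_pos":[0,0,-0.14],"spin":0},{"delta_pos":[0,0,-0.15],"spin":0}]'
python3 -c "
from h import *
for c in ['wrist','scene','top']:
  d=snap(c,c+'12.png')
  for n in ['clear_bottle_mid','small_bottle_mid']:
    for r in robot.mark_of(c,n)[:2]: print(c,n,round(r['score'],2),w(d,r['location']))
go(.632,-.194,.2,0)"
```

```text
t: 19.8
tool_pos: [0.4803, -0.1744, 0.0515]
orientation: [-2.347, -2.08, -0.008]
force: [-0.0, -0.1, 0.6]
opening: 0.0924
t: 20.4
tool_pos: [0.4828, -0.1767, 0.2079]
orientation: [2.349, 2.082, 0.013]
force: [0.2, -0.3, -0.2]
opening: 0.0931
wrist small_bottle_mid 0.57 [ 0.6291 -0.1968  0.0447]
scene clear_bottle_mid 0.67 [ 0.4813 -0.1754  0.0647]
scene small_bottle_mid 0.9 [ 0.634  -0.1913  0.0421]
scene small_bottle_mid 0.71 [ 0.4807 -0.1764  0.0053]
top clear_bottle_mid 0.53 [ 0.4808 -0.1739  0.0654]
t 20.85 tcp [ 0.4795 -0.1751  0.1998] q6 -0.336 goal [0.632, -0.194, 0.2] delta [-0.0004  0.1537 -0.0008] -0.1204
```

View pics/scene12.png

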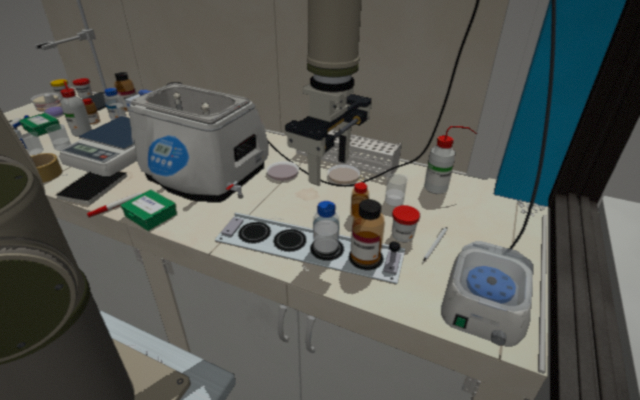

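The clear bottle stands on its pad. Next the small bottle at about (0.631, -0.194).

```bash
python3 -m pendant '[{"delta_pos":[0,0.03,0],"spin":-0.03},{"delta_pos":[0,0.06,0],"spin":-0.06},{"delta_pos":[0,0.09,0],"spin":-0.09},{"delta_pos":[0,0.12,0],"spin":-0.12},{"delta_pos":[0,0.145,0],"spin":-0.12},{"delta_pos":[0,0.153,0],"spin":-0.12},{"delta_pos":[0,0.153,0],"spin":-0.12},{"delta_pos":[0,0.153,0],"spin":-0.12}]'
python3 -c "
from h import *
d=snap('wrist','w13.png')
for n in ['small_bottle_mid','cup_mid']:
    for r in robot.mark_of('wrist',n)[:2]: print(n,round(r['score'],2),w(d,r['location']))
go(.631,-.194,.021,0)"
```

```text
t: 21.65
tool_pos: [0.6305, -0.1934, 0.1986]
orientation: [-2.215, -2.214, -0.005]
force: [-0.3, -0.7, 0.7]
opening: 0.0931
small_bottle_mid 0.6 [ 0.6295 -0.1949  0.0452]
cup_mid 0.82 [ 0.5988 -0.3102  0.0311]
t 21.8 tcp [ 0.6306 -0.1935  0.1995] q6 -0.379 goal [0.631, -0.194, 0.021] delta [-0.002   0.0009  0.1785] -0.0008
```

View pics/w13.png

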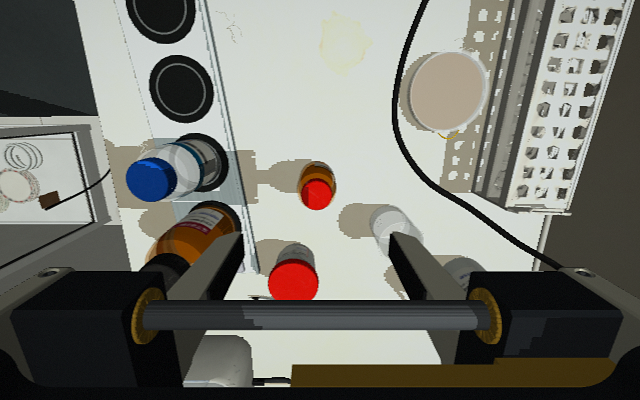

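The small bottle at (317,190) is centred. Descend.

```bash
python3 -m pendant '[{"delta_pos":[-0.001,0,0.03],"spin":0},{"delta_pos":[-0.001,0,0.06],"spin":0},{"delta_pos":[-0.001,0,0.09],"spin":0},{"delta_pos":[-0.001,0,0.12],"spin":0},{"delta_pos":[-0.001,0,0.14],"spin":0},{"delta_pos":[-0.001,0,0.16],"spin":0},{"delta_pos":[-0.001,0,0.17],"spin":0},{"delta_pos":[-0.001,0,0.176],"spin":0},{"delta_pos":[-0.001,0,0.176],"spin":0}]'
python3 -c "
from h import *
d=snap('scene','s14.png')
a=d['color'][80:280,260:460];cv2.imwrite('pics/s14c.png',cv2.resize(a,None,fx=3,fy=3,interpolation=2))
go(.631,-.194,.0235,0)"
```

```text
t: 22.7
tool_pos: [0.6298, -0.193, 0.0234]
orientation: [-2.216, -2.214, -0.006]
force: [-0.6, 0.5, -0.5]
opening: 0.0928
t 22.75 tcp [ 0.6304 -0.1932  0.0242] q6 -0.381 goal [0.631, -0.194, 0.0235] delta [-0.0008  0.0006  0.0007] -0.0008
```

View pics/s14c.png

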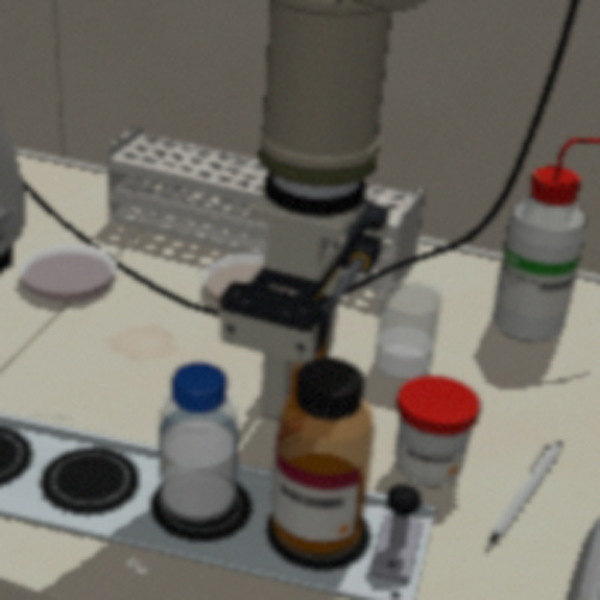

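```bash
python3 -m pendant '[{"delta_pos":[0,0,0],"spin":0},{"delta_pos":[0,0,0],"spin":0},{"delta_pos":[0,0,0],"spin":0},{"delta_pos":[0,0,0],"spin":0},{"delta_pos":[0,0,0],"spin":0},{"delta_pos":[0,0,0],"spin":0},{"delta_pos":[0,0,0],"spin":0},{"delta_pos":[0,0,0],"spin":0}]' 1 22
python3 -m pendant '[{"delta_pos":[0,0,-0.01],"spin":0},{"delta_pos":[0,0,-0.03],"spin":0},{"delta_pos":[0,0,-0.05],"spin":0},{"delta_pos":[0,0,-0.07],"spin":0},{"delta_pos":[0,0,-0.09],"spin":0},{"delta_pos":[0,0,-0.11],"spin":0},{"delta_pos":[0,0,-0.12],"spin":0},{"delta_pos":[0,0,-0.12],"spin":0}]'
python3 -c "
from h import *
d=snap('scene','s15.png')
for r in robot.mark_of('scene','small_bottle_mid')[:1]: print(r['score'],w(d,r['location']))
go(.4697,-.0881,.14,-.12)"
```

```text
t: 23.55
tool_pos: [0.6303, -0.1932, 0.0242]
orientation: [-2.217, -2.215, -0.007]
force: [-1.0, -0.2, 1.6]
opening: 0.0427
t: 24.35
tool_pos: [0.6318, -0.1947, 0.1467]
orientation: [-2.219, -2.218, -0.009]
force: [0.0, -1.0, -1.0]
opening: 0.0429
0.73 [ 0.6365 -0.1954  0.1646]
t 24.45 tcp [ 0.6303 -0.1941  0.1436] q6 -0.381 goal [0.4697, -0.0881, 0.14] delta [ 0.1058 -0.1607  0.005 ] 0.1192
```

Held. Carry it to the third pad, moving in +y first.

```bash
python3 -m pendant '[{"delta_pos":[0.02,-0.01,0],"spin":0.02},{"delta_pos":[0.045,-0.03,0],"spin":0.04},{"delta_pos":[0.07,-0.055,0],"spin":0.06},{"delta_pos":[0.09,-0.085,0],"spin":0.08},{"delta_pos":[0.102,-0.115,0],"spin":0.1},{"delta_pos":[0.106,-0.14,0],"spin":0.12},{"delta_pos":[0.106,-0.158,0],"spin":0.12},{"delta_pos":[0.106,-0.161,0],"spin":0.12},{"delta_pos":[0.106,-0.161,0],"spin":0.12}]'
python3 -c "
from h import *
for c in ['wrist','scene']:
  d=snap(c,c+'16.png')
  for n in ['small_bottle_mid','pad_0']:
    for r in robot.mark_of(c,n)[:2]: print(c,n,round(r['score'],2),w(d,r['location']))
go(.4697,-.0881,.032,-.12)"
```

```text
t: 25.35
tool_pos: [0.4689, -0.0879, 0.1442]
orientation: [-2.345, -2.077, -0.005]
force: [0.4, 0.4, -1.6]
opening: 0.0428
wrist small_bottle_mid 0.58 [ 0.4706 -0.0901  0.1655]
wrist pad_0 0.8 [ 0.4719 -0.0858  0.0053]
wrist pad_0 0.74 [ 0.4714 -0.0895  0.1654]
scene small_bottle_mid 0.91 [ 0.4768 -0.0878  0.1629]
scene pad_0 0.75 [ 0.4717 -0.088   0.0046]
scene pad_0 0.6 [ 0.4953 -0.2623  0.0049]
t 25.65 tcp [ 0.4698 -0.088   0.1448] q6 -0.179 goal [0.4697, -0.0881, 0.032] delta [-0.001   0.0004  0.1128] -0.0008
```

View pics/scene16.png

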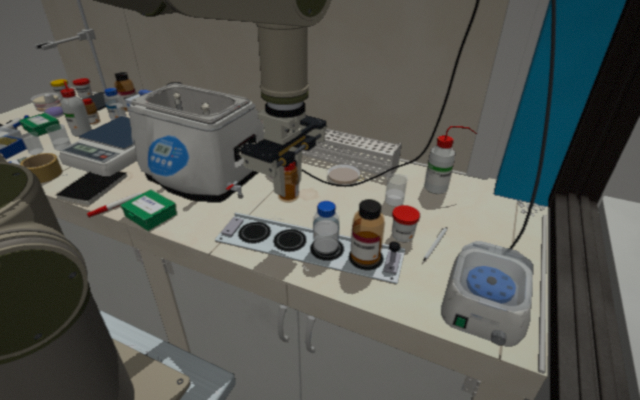

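```bash
python3 -m pendant '[{"delta_pos":[0,0,0.02],"spin":0},{"delta_pos":[0,0,0.045],"spin":0},{"delta_pos":[0,0,0.065],"spin":0},{"delta_pos":[0,0,0.08],"spin":0},{"delta_pos":[0,0,0.092],"spin":0},{"delta_pos":[0,0,0.102],"spin":0},{"delta_pos":[0,0,0.108],"spin":0},{"delta_pos":[0,0,0.108],"spin":0}]'
python3 -m pendant '[{"delta_pos":[0,0,0.001],"spin":0},{"delta_pos":[0,0,0.002],"spin":0},{"delta_pos":[0,0,0.003],"spin":0},{"delta_pos":[0,0,0.004],"spin":0},{"delta_pos":[0,0,0.004],"spin":0}]'
```

```text
t: 26.45
tool_pos: [0.4691, -0.087, 0.0362]
orientation: [-2.344, -2.077, -0.004]
force: [0.4, -0.0, -2.3]
opening: 0.0429
t: 26.95
tool_pos: [0.4692, -0.0869, 0.0322]
orientation: [-2.344, -2.077, -0.005]
force: [-0.0, -0.4, -2.3]
opening: 0.0429
```

```bash
python3 -m pendant '[{"delta_pos":[-0.001,0,0.001],"spin":0},{"delta_pos":[-0.001,0,0.0015],"spin":0},{"delta_pos":[-0.001,0,0.0015],"spin":0}]'
```

```text
t: 27.25
tool_pos: [0.4692, -0.0871, 0.0321]
orientation: [-2.343, -2.076, -0.006]
force: [-7.8, 6.5, 14.4]
opening: 0.0431
```

```bash
python3 -m pendant '[{"delta_pos":[0,0,-0.001],"spin":0},{"delta_pos":[0,0,-0.001],"spin":0},{"delta_pos":[0,0,-0.001],"spin":0},{"delta_pos":[0,0,-0.001],"spin":0},{"delta_pos":[0,0,-0.001],"spin":0},{"delta_pos":[0,0,-0.001],"spin":0},{"delta_pos":[0,0,-0.001],"spin":0}]' -1
python3 -m pendant '[{"delta_pos":[0,0,-0.01],"spin":0},{"delta_pos":[0,0,-0.03],"spin":0},{"delta_pos":[0,0,-0.06],"spin":0},{"delta_pos":[0,0,-0.1],"spin":0},{"delta_pos":[0,0,-0.14],"spin":0},{"delta_pos":[0,0,-0.18],"spin":0},{"delta_pos":[0,0,-0.19],"spin":0}]'
python3 -c "
from h import *
for c in ['wrist','scene','top']:
  d=snap(c,c+'17.png')
  for n in ['small_bottle_mid','cup_mid','beaker_mid']:
    for r in robot.mark_of(c,n)[:2]: print(c,n,round(r['score'],2),w(d,r['location']))
go(.602,-.313,.22,0)"
```

```text
t: 27.95
tool_pos: [0.4692, -0.0872, 0.033]
orientation: [-2.343, -2.076, -0.006]
force: [0.7, -1.1, -0.1]
opening: 0.0914
t: 28.65
tool_pos: [0.4723, -0.0899, 0.2294]
orientation: [-2.349, -2.081, -0.013]
force: [0.3, 0.5, 0.7]
opening: 0.0932
wrist small_bottle_mid 0.68 [ 0.4683 -0.0899  0.0528]
wrist cup_mid 0.68 [ 0.6032 -0.3114  0.0325]
wrist beaker_mid 0.77 [ 0.7208 -0.254   0.035 ]
scene small_bottle_mid 0.98 [ 0.4762 -0.0894  0.0511]
scene cup_mid 0.91 [ 0.5972 -0.3138  0.0354]
scene beaker_mid 0.68 [ 0.7296 -0.2591  0.0301]
top cup_mid 0.85 [ 0.598  -0.3168  0.0337]
top beaker_mid 0.55 [ 0.7268 -0.2568  0.0339]
t 29.25 tcp [ 0.4697 -0.0891  0.2223] q6 -0.181 goal [0.602, -0.313, 0.22] delta [-0.2064  0.1584 -0.0009] -0.1208
```

View pics/scene17.png

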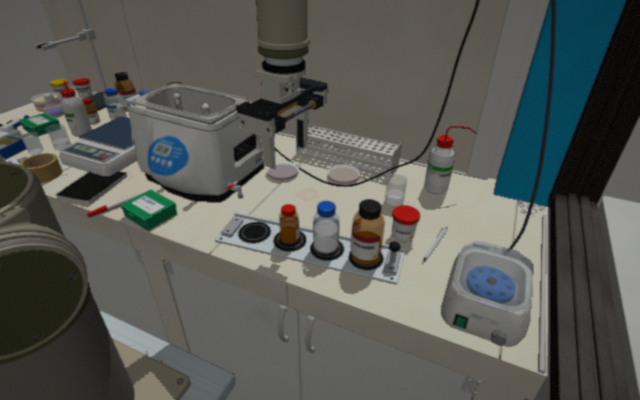

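View pics/top17.png

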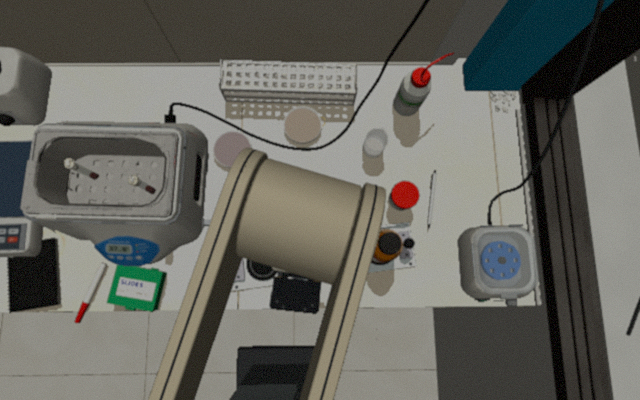

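Three are in place. For the cup at about (0.600, -0.314), jaws along x would bring the gripper body within about 21 mm of the tall bottle's axis. I'll turn the jaws to +45° instead.

```bash
python3 -m pendant '[{"delta_pos":[-0.025,0.019,0],"spin":-0.1},{"delta_pos":[-0.05,0.038,0],"spin":-0.2},{"delta_pos":[-0.075,0.057,0],"spin":-0.3},{"delta_pos":[-0.1,0.077,0],"spin":-0.4},{"delta_pos":[-0.125,0.096,0],"spin":-0.5},{"delta_pos":[-0.15,0.115,0],"spin":-0.6},{"delta_pos":[-0.175,0.134,0],"spin":-0.7},{"delta_pos":[-0.2,0.153,0],"spin":-0.8},{"delta_pos":[-0.207,0.157,0],"spin":-0.9},{"delta_pos":[-0.207,0.157,0],"spin":-0.905}]'
python3 -c "
from h import *
d=snap('wrist','w18.png')
for n in ['cup_mid','small_bottle_mid']:
    for r in robot.mark_of('wrist',n)[:2]: print(n,round(r['score'],2),w(d,r['location']))
go(.600,-.3135,.026,.785)"
```

```text
t: 30.25
tool_pos: [0.6005, -0.3147, 0.2179]
orientation: [-1.199, -2.892, -0.013]
force: [-0.1, -0.3, 0.0]
opening: 0.093
cup_mid 0.82 [ 0.6073 -0.3109  0.0309]
t 30.4 tcp [ 0.6004 -0.3128  0.2189] q6 -1.342 goal [0.6, -0.3135, 0.026] delta [-0.0026 -0.0015  0.1929] -0.0031
```

View pics/w18.png

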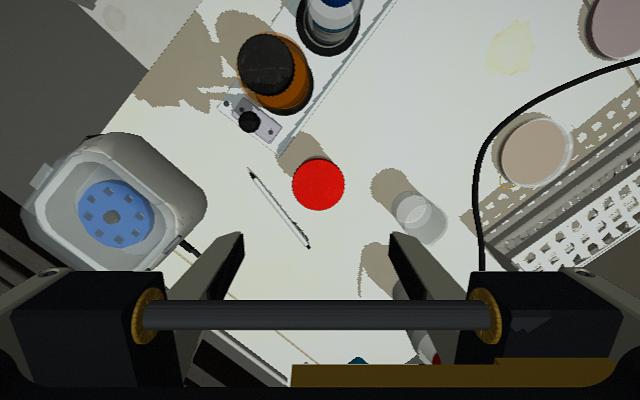

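```bash
python3 -c "
from h import *
d=robot.read_camera('wrist')
m=cv2.inRange(d['color'],(0,0,150),(80,80,255))[100:250,250:400]
u,v=cen(m);print(u+250,v+100,ray(d,u+250,v+100,.068))"
python3 -m pendant '[{"delta_pos":[-0.001,0,0.03],"spin":0},{"delta_pos":[-0.001,0,0.06],"spin":0},{"delta_pos":[-0.001,0,0.09],"spin":0},{"delta_pos":[-0.001,0,0.12],"spin":0},{"delta_pos":[-0.001,0,0.12],"spin":0}]'
python3 -c "
from h import *
d=snap('wrist','w19.png');snap('scene','s19.png')
m=cv2.inRange(d['color'],(0,0,150),(80,80,255))[100:350,230:400]
u,v=cen(m);print(u+230,v+100,ray(d,u+230,v+100,.068))
go(.600,-.3135,.028,.785)"
```

```text
316.74766813942074 185.54786450662738 [ 0.6    -0.3109  0.068 ]
t: 30.95
tool_pos: [0.5973, -0.3092, 0.0939]
orientation: [-1.2, -2.884, -0.015]
force: [0.0, 1.0, 0.5]
opening: 0.0928
316.2181727408887 238.1367948077883 [ 0.6017 -0.3138  0.068 ]
t 31.05 tcp [ 0.6002 -0.3113  0.0996] q6 -1.342 goal [0.6, -0.3135, 0.028] delta [-0.0023 -0.002   0.0716] -0.0027
```

View pics/w19.png

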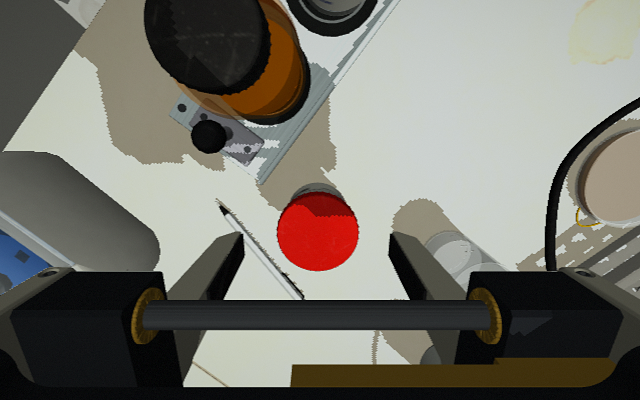

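View pics/s19.png

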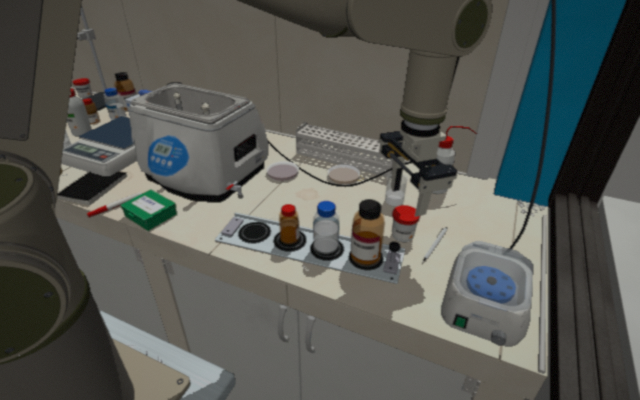

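The lid at (316,238) is centred between the fingertips. Finish the descent and grip lightly.

```bash
python3 -m pendant '[{"delta_pos":[-0.001,-0.001,0.02],"spin":0},{"delta_pos":[-0.002,-0.001,0.04],"spin":0},{"delta_pos":[-0.002,-0.001,0.06],"spin":0},{"delta_pos":[-0.002,-0.001,0.07],"spin":0},{"delta_pos":[-0.002,-0.001,0.07],"spin":0},{"delta_pos":[-0.002,-0.001,0.07],"spin":0}]'
python3 -m pendant '[{"delta_pos":[0,0,0],"spin":0},{"delta_pos":[0,0,0],"spin":0},{"delta_pos":[0,0,0],"spin":0},{"delta_pos":[0,0,0],"spin":0},{"delta_pos":[0,0,0],"spin":0},{"delta_pos":[0,0,0],"spin":0},{"delta_pos":[0,0,0],"spin":0},{"delta_pos":[0,0,0],"spin":0}]' 1 10
python3 -m pendant '[{"delta_pos":[0,0,-0.01],"spin":0},{"delta_pos":[0,0,-0.03],"spin":0},{"delta_pos":[0,0,-0.06],"spin":0},{"delta_pos":[0,0,-0.09],"spin":0},{"delta_pos":[0,0,-0.12],"spin":0},{"delta_pos":[0,0,-0.15],"spin":0},{"delta_pos":[0,0,-0.18],"spin":0},{"delta_pos":[0,0,-0.18],"spin":0}]'
python3 -c "
from h import *
d=snap('scene','s20.png')
for r in robot.mark_of('scene','cup_mid')[:1]: print(r['score'],w(d,r['location']))
go(.458,.0002,.2,-.12)"
```

```text
t: 31.65
tool_pos: [0.6015, -0.3131, 0.0316]
orientation: [-1.204, -2.893, -0.012]
force: [0.6, -0.7, 0.2]
opening: 0.093
t: 32.45
tool_pos: [0.6016, -0.3132, 0.0318]
orientation: [-1.204, -2.893, -0.012]
force: [0.1, 0.4, 3.6]
opening: 0.0618
t: 33.25
tool_pos: [0.6046, -0.3165, 0.2187]
orientation: [1.206, 2.899, 0.01]
force: [0.2, 0.3, -0.3]
opening: 0.0619
0.84 [ 0.6016 -0.3165  0.2216]
t 33.35 tcp [ 0.6028 -0.3153  0.213 ] q6 -1.343 goal [0.458, 0.0002, 0.2] delta [0.3258 0.1196 0.0162] 0.9022
```

View pics/s20.png

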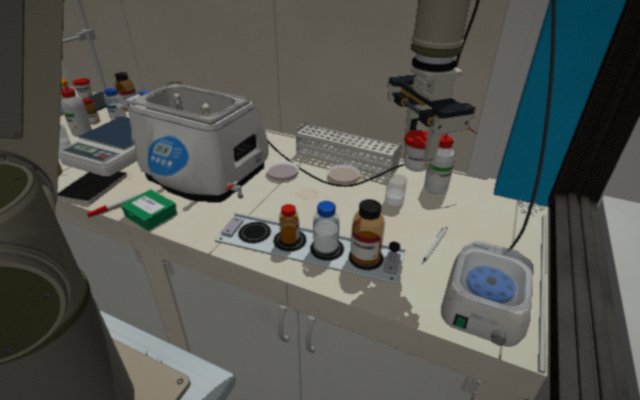

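```bash
python3 -m pendant '[{"delta_pos":[0.03,0.011,0],"spin":0.09},{"delta_pos":[0.065,0.024,0],"spin":0.18},{"delta_pos":[0.1,0.037,0],"spin":0.27},{"delta_pos":[0.135,0.05,0],"spin":0.36},{"delta_pos":[0.17,0.062,0],"spin":0.46},{"delta_pos":[0.205,0.075,0],"spin":0.56},{"delta_pos":[0.24,0.088,0],"spin":0.66},{"delta_pos":[0.27,0.1,0],"spin":0.76},{"delta_pos":[0.3,0.11,0],"spin":0.86},{"delta_pos":[0.32,0.117,0],"spin":0.9}]'
python3 -m pendant '[{"delta_pos":[0,0,0.01],"spin":0},{"delta_pos":[0,0,0.02],"spin":0},{"delta_pos":[0,0,0.02],"spin":0}]'
python3 -c "
from h import *
for c in ['wrist','scene']:
  d=snap(c,c+'21.png')
  for n in ['cup_mid','pad_0']:
    for r in robot.mark_of(c,n)[:4]: print(c,n,round(r['score'],2),w(d,r['location']))
go(.458,.0002,.04,-.12)"
```

```text
t: 34.35
tool_pos: [0.4582, -0.0041, 0.2141]
orientation: [-2.343, -2.076, -0.004]
force: [0.7, 0.1, -0.3]
opening: 0.0619
t: 34.65
tool_pos: [0.4565, -0.0044, 0.1908]
orientation: [-2.34, -2.074, 0.002]
force: [-0.3, -0.4, -0.7]
opening: 0.0617
wrist pad_0 0.71 [0.459  0.0014 0.0042]
scene pad_0 0.9 [ 0.4694 -0.0901  0.0049]
scene pad_0 0.71 [ 0.4829 -0.1767  0.0081]
scene pad_0 0.7 [0.4601 0.0002 0.0079]
scene pad_0 0.57 [ 0.4946 -0.261   0.0008]
t 34.95 tcp [ 0.4584 -0.0044  0.1944] q6 -0.008 goal [0.458, 0.0002, 0.04] delta [0.0031 0.     0.1544] -0.0014
```

View pics/scene21.png

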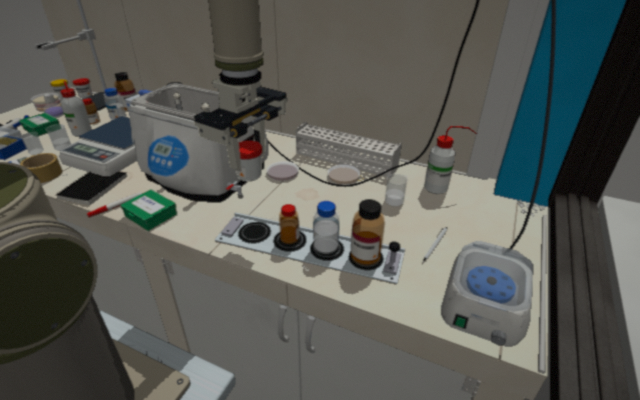

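```bash
python3 -m pendant '[{"delta_pos":[0.002,0,0.02],"spin":0},{"delta_pos":[0.004,0,0.045],"spin":0},{"delta_pos":[0.004,0,0.07],"spin":0},{"delta_pos":[0.004,0,0.095],"spin":0},{"delta_pos":[0.004,0,0.115],"spin":0},{"delta_pos":[0.004,0,0.13],"spin":0},{"delta_pos":[0.004,0,0.142],"spin":0},{"delta_pos":[0.004,0,0.15],"spin":0},{"delta_pos":[0.004,0,0.15],"spin":0}]'
python3 -c "
from h import *
go(.458,.0002,.04,-.12)"
```

```text
t: 35.85
tool_pos: [0.4576, 0.001, 0.0437]
orientation: [-2.343, -2.075, -0.003]
force: [0.4, 0.4, -0.0]
opening: 0.0621
t 35.85 tcp [0.4576 0.001  0.0437] q6 0.0 goal [0.458, 0.0002, 0.04] delta [-0.0008  0.0005  0.0037] -0.0016
```

```bash
python3 -m pendant '[{"delta_pos":[-0.001,0,0.001],"spin":0},{"delta_pos":[-0.001,0,0.002],"spin":0},{"delta_pos":[-0.001,0,0.003],"spin":0},{"delta_pos":[-0.001,0,0.004],"spin":0},{"delta_pos":[-0.001,0,0.0045],"spin":0},{"delta_pos":[-0.001,0,0.0045],"spin":0}]'
python3 -c "
from h import *
d=snap('scene','s22.png')
a=d['color'][100:280,180:400];cv2.imwrite('pics/s22c.png',cv2.resize(a,None,fx=3,fy=3,interpolation=2))"
```

```text
t: 36.45
tool_pos: [0.4578, -0.0, 0.0399]
orientation: [-2.343, -2.075, -0.003]
force: [-3.0, 0.4, 6.5]
opening: 0.0621
```

View pics/s22c.png

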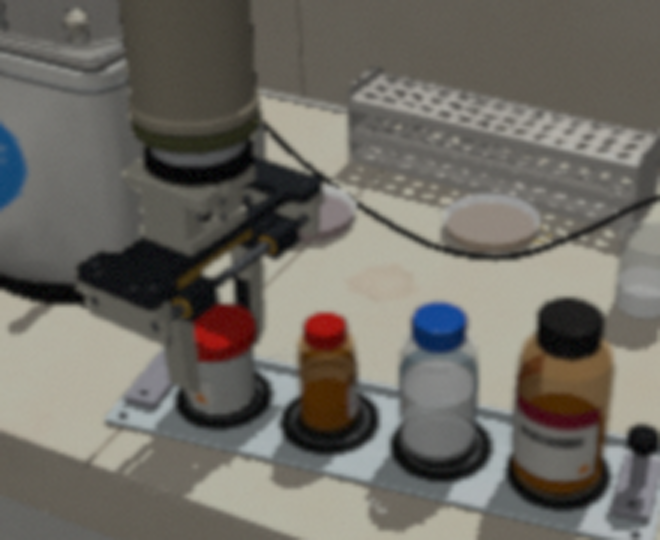

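The cup is down on its pad and all four stand upright. Release, rise and check.

```bash
python3 -m pendant '[{"delta_pos":[0,0,-0.001],"spin":0},{"delta_pos":[0,0,-0.001],"spin":0},{"delta_pos":[0,0,-0.001],"spin":0},{"delta_pos":[0,0,-0.001],"spin":0},{"delta_pos":[0,0,-0.001],"spin":0},{"delta_pos":[0,0,-0.001],"spin":0},{"delta_pos":[0,0,-0.001],"spin":0}]' -1
python3 -m pendant '[{"delta_pos":[0,0,-0.01],"spin":0},{"delta_pos":[0,0,-0.03],"spin":0},{"delta_pos":[0,0,-0.06],"spin":0},{"delta_pos":[0,0,-0.1],"spin":0},{"delta_pos":[0,0,-0.14],"spin":0},{"delta_pos":[0,0,-0.18],"spin":0},{"delta_pos":[0,0,-0.22],"spin":0},{"delta_pos":[0,0,-0.24],"spin":0}]'
python3 -m pendant '[{"delta_pos":[0,0.04,0],"spin":0},{"delta_pos":[0,0.08,0],"spin":0},{"delta_pos":[0,0.12,0],"spin":0},{"delta_pos":[0,0.16,0],"spin":0},{"delta_pos":[0,0.2,0],"spin":0},{"delta_pos":[0,0.2,0],"spin":0}]'
python3 -c "
from h import *
for c in ['wrist','scene','top']:
  d=snap(c,c+'23.png')
  for n in ['tall_bottle_mid','clear_bottle_mid','small_bottle_mid','cup_mid','beaker_mid','pad_0']:
    for r in robot.mark_of(c,n)[:1 if n!='pad_0' else 4]: print(c,n,round(r['score'],2),w(d,r['location']))
print(robot.read_state()['t'])"
```

```text
t: 37.2
tool_pos: [0.4577, -0.0, 0.0408]
orientation: [-2.343, -2.075, -0.003]
force: [1.2, 0.6, -0.4]
opening: 0.0933
t: 38.0
tool_pos: [0.4604, -0.0025, 0.286]
orientation: [-2.347, -2.078, -0.009]
force: [0.0, 0.5, -0.2]
opening: 0.0933
t: 38.6
tool_pos: [0.6611, -0.0274, 0.2814]
orientation: [-2.344, -2.075, -0.003]
force: [-0.8, -0.1, -0.7]
opening: 0.0929
wrist tall_bottle_mid 0.81 [ 0.4847 -0.2607  0.0764]
wrist small_bottle_mid 0.63 [ 0.4737 -0.0891  0.0509]
wrist cup_mid 0.86 [0.4617 0.     0.0439]
wrist beaker_mid 0.98 [ 0.7224 -0.2565  0.0339]
wrist pad_0 0.88 [ 0.4696 -0.0853  0.0041]
wrist pad_0 0.84 [0.4598 0.0016 0.0046]
wrist pad_0 0.61 [ 0.4789 -0.1735  0.0049]
wrist pad_0 0.47 [ 0.4904 -0.2574  0.0021]
scene tall_bottle_mid 0.7 [ 0.4878 -0.2604  0.0733]
scene clear_bottle_mid 0.81 [ 0.4814 -0.174   0.0686]
scene cup_mid 0.72 [0.4535 0.0015 0.0419]
scene beaker_mid 0.63 [ 0.7287 -0.2585  0.0307]
scene pad_0 0.88 [ 0.4677 -0.0898  0.0054]
scene pad_0 0.64 [0.4603 0.0001 0.0135]
scene pad_0 0.52 [ 0.4817 -0.1734  0.0044]
scene pad_0 0.45 [ 0.4914 -0.2613  0.0023]
top tall_bottle_mid 0.87 [ 0.4877 -0.2635  0.0783]
top small_bottle_mid 0.66 [ 0.4713 -0.0866  0.0522]
top cup_mid 0.48 [ 0.4512 -0.0012  0.0388]
top beaker_mid 0.89 [ 0.7286 -0.2555  0.0357]
top pad_0 0.79 [ 0.4686 -0.0879  0.0036]
top pad_0 0.79 [ 0.4821 -0.1737  0.0032]
top pad_0 0.66 [ 0.4863 -0.2628  0.0017]
top pad_0 0.56 [0.4568 0.0031 0.0024]
39.65
```

View pics/scene23.png

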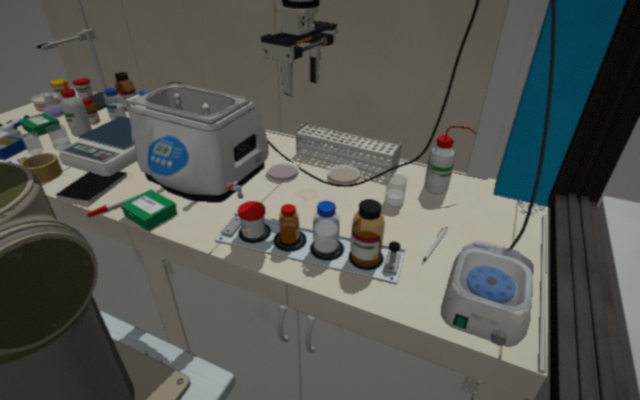

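View pics/wrist23.png

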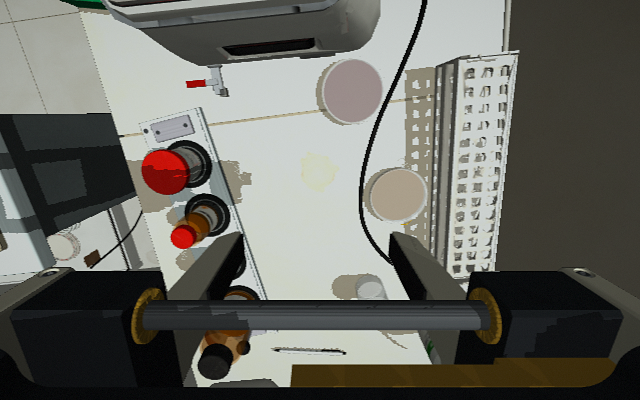

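All four measure within about 6 mm of their pad centres and the beaker hasn't moved. Handing in.

```bash
python3 -c "
from h import *
print(robot.close_job(), robot.read_state()['t'])"
```

```text
the job is handed in; nothing more can be done
the job is handed in; nothing more can be done
```

All four containers are on their pads in height order. Counted from the post they are the big brown bottle, the clear bottle, the small brown bottle and the specimen cup. I handed the job in at about 40 s; the system reported no verdict.

- **Placement:** the last pictures from all three cameras show the row in that order, standing upright. The averaged network positions were about 2–5 mm from the pad centres, against the 14 mm limit. The worst single reading was about 7 mm, for the cup in the top view.
- **Beaker:** it still measures at its starting spot, within the few millimetres the networks can resolve.
- **Robot:** it was clear of everything, with the gripper open about 0.28 m above the bench.
- **Gaps in the checks:** in the last round the networks missed the clear bottle in the wrist and top views, and the small bottle in the scene view. I confirmed the clear bottle from the scene marker and picture, and the small bottle from the wrist and top markers and the pictures. I judged uprightness by eye and from heights, and did not measure it as an angle.

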